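# Gauge a press-foot pad in the bindery's stepped gauge

## Task

Find the size of the press-foot pad standing on the blue mat: pick it up by its stem and try it in the stepped hole gauge, gently pressing it for a moment on every hole in turn from the smallest upward, without forcing it, until it enters. Leave it fully home and upright in that first hole that takes it, let go, and leave the two pads on the cork mat, the jar and the steel weight alone.

Things in the scene. Friction and masses are not known exactly. Their poses are not given: they have to be found in the camera images.
- gauge: Stepped gauge: aluminium plate 80 x 270 x 20 mm on rubber feet over a fixed 90 x 280 x 4 mm steel base; top face 28 mm above the table. Four round holes 62 mm apart along y (-93, -31, 31, 93 mm), growing to +y. Origin: centre of underside. Pressed, the plate sinks 1 mm per 5 N, 3 mm at most, then is hard. Each pad has its own hole, 1 mm wider, and cannot enter a smaller one. Over 25 N is forcing.
- step1 (a point): Centre of the mouth of hole 1 of the gauge (marked with 1 dot), on its top face, 28 mm above the table; z up, y along the gauge. Hole diameter 31 mm, 1 mm chamfer, flat-bottomed, 8 mm deep: a pad fully home shows 4 mm of its disc above the plate.
- step2 (a point): Centre of the mouth of hole 2 of the gauge (marked with 2 dots), on its top face, 28 mm above the table; z up, y along the gauge. Hole diameter 35 mm, 1 mm chamfer, flat-bottomed, 8 mm deep: a pad fully home shows 4 mm of its disc above the plate.
- step3 (a point): Centre of the mouth of hole 3 of the gauge (marked with 3 dots), on its top face, 28 mm above the table; z up, y along the gauge. Hole diameter 39 mm, 1 mm chamfer, flat-bottomed, 8 mm deep: a pad fully home shows 4 mm of its disc above the plate.
- step4 (a point): Centre of the mouth of hole 4 of the gauge (marked with 4 dots), on its top face, 28 mm above the table; z up, y along the gauge. Hole diameter 43 mm, 1 mm chamfer, flat-bottomed, 8 mm deep: a pad fully home shows 4 mm of its disc above the plate.
- pad_a: Press-foot pad: brass disc 12 mm thick, lower edge chamfered 1.5 mm, with a steel stem 18 mm in diameter, 38 mm tall on its centre (50 mm tall in all), about 0.15 kg. The three pads look alike; their discs are of three different diameters, 30 to 42 mm, 4 mm apart, which is which is not told. Origin: centre of underside, z along the stem. One pad stands on the blue mat, two on the cork one.
- pad_b: Press-foot pad: brass disc 12 mm thick, lower edge chamfered 1.5 mm, with a steel stem 18 mm in diameter, 38 mm tall on its centre (50 mm tall in all), about 0.15 kg. The three pads look alike; their discs are of three different diameters, 30 to 42 mm, 4 mm apart, which is which is not told. Origin: centre of underside, z along the stem. One pad stands on the blue mat, two on the cork one.
- pad_c: Press-foot pad: brass disc 12 mm thick, lower edge chamfered 1.5 mm, with a steel stem 18 mm in diameter, 38 mm tall on its centre (50 mm tall in all), about 0.15 kg. The three pads look alike; their discs are of three different diameters, 30 to 42 mm, 4 mm apart, which is which is not told. Origin: centre of underside, z along the stem. One pad stands on the blue mat, two on the cork one.
- blue_mat: Blue felt mat, 85 x 85 x 2 mm, fixed to the table. The pad on it (within 15 mm of its centre) is the one to gauge. Origin: centre of the underside.
- cork_mat: Brown cork mat, 85 x 170 x 2 mm, fixed to the table, with the two pads to be left alone. Origin: centre of the underside; long side along its y.
- jar: Amber glass jar with a black cap, 52 mm in diameter, 65 mm tall, loose. Origin: centre of the underside. To be left alone.
- weight: Dark steel binder's weight, 50 x 90 x 35 mm, loose. Origin: centre of the underside. To be left alone.
Not all that is in view belongs to the job. Leave any pink look-alike of the pad_a alone. Leave any pink look-alike of the pad_b alone.

How it is judged:
On the way, in this order (a step that is already met when the one before it is completed fails the run):
1. the pad is tried on the smallest hole: pressed on it upright and within 6 mm of its centre (((horizontal distance between pad_a and step1 below 0.006 m and contact force between pad_a and gauge above 0.8 N and angle between pad_a's own z axis and vertical below 0.2 rad) or (horizontal distance between pad_b and step1 below 0.006 m and contact force between pad_b and gauge above 0.8 N and angle between pad_b's own z axis and vertical below 0.2 rad) or (horizontal distance between pad_c and step1 below 0.006 m and contact force between pad_c and gauge above 0.8 N and angle between pad_c's own z axis and vertical below 0.2 rad))), for 0.1 s.
2. the pad is tried likewise on the second hole (((horizontal distance between pad_a and step2 below 0.006 m and contact force between pad_a and gauge above 0.8 N and angle between pad_a's own z axis and vertical below 0.2 rad) or (horizontal distance between pad_b and step2 below 0.006 m and contact force between pad_b and gauge above 0.8 N and angle between pad_b's own z axis and vertical below 0.2 rad) or (horizontal distance between pad_c and step2 below 0.006 m and contact force between pad_c and gauge above 0.8 N and angle between pad_c's own z axis and vertical below 0.2 rad))), for 0.1 s.
3. the pad is left home in the second or third hole if that one takes it; the largest pad is tried on the third hole before it goes to the fourth (((horizontal distance between pad_a and step2 below 0.0025 m and z of pad_a in the frame of step2 below -0.006 m and angle between pad_a's own z axis and vertical below 0.06 rad and contact force between pad_a and the fingers below 0.05 N and linear speed of pad_a below 0.02 m/s) or (horizontal distance between pad_b and step3 below 0.0025 m and z of pad_b in the frame of step3 below -0.006 m and angle between pad_b's own z axis and vertical below 0.06 rad and contact force between pad_b and the fingers below 0.05 N and linear speed of pad_b below 0.02 m/s) or (horizontal distance between pad_c and step3 below 0.006 m and contact force between pad_c and gauge above 0.8 N and angle between pad_c's own z axis and vertical below 0.2 rad))), for 0.1 s.
At the end, for the whole second after the job is handed in: The pad from the blue mat sits in the smallest hole that takes it (within 2.5 mm of centre, 6 mm or more below the top face, upright within 0.06 rad), released and at rest; the other two pads are within 90 mm of the cork mat's centre; jar and weight moved under 20 mm ((((horizontal distance between pad_a and step2 below 0.0025 m and z of pad_a in the frame of step2 below -0.006 m and angle between pad_a's own z axis and vertical below 0.06 rad and contact force between pad_a and the fingers below 0.05 N and linear speed of pad_a below 0.02 m/s) and horizontal distance between each of pad_b, pad_c and cork_mat below 0.09 m and horizontal distance between each of pad_b, pad_c and blue_mat above 0.05 m) or ((horizontal distance between pad_b and step3 below 0.0025 m and z of pad_b in the frame of step3 below -0.006 m and angle between pad_b's own z axis and vertical below 0.06 rad and contact force between pad_b and the fingers below 0.05 N and linear speed of pad_b below 0.02 m/s) and horizontal distance between each of pad_a, pad_c and cork_mat below 0.09 m and horizontal distance between each of pad_a, pad_c and blue_mat above 0.05 m) or ((horizontal distance between pad_c and step4 below 0.0025 m and z of pad_c in the frame of step4 below -0.006 m and angle between pad_c's own z axis and vertical below 0.06 rad and contact force between pad_c and the fingers below 0.05 N and linear speed of pad_c below 0.02 m/s) and horizontal distance between each of pad_a, pad_b and cork_mat below 0.09 m and horizontal distance between each of pad_a, pad_b and blue_mat above 0.05 m)) and distance of each of jar, weight from where it was at the start of the episode below 0.02 m); the robot touches nothing.
It fails at once if pad a forced: pressed on the gauge with more than 25 N (contact force between pad_a and gauge above 25 N).
It fails at once if pad b forced: pressed on the gauge with more than 25 N (contact force between pad_b and gauge above 25 N).
It fails at once if pad c forced: pressed on the gauge with more than 25 N (contact force between pad_c and gauge above 25 N).
It fails at once if a second pad is moved (two of the pads both more than 20 mm from their start) (distance of each of pad_a, pad_b from where it was at the start of the episode above 0.02 m or distance of each of pad_a, pad_c from where it was at the start of the episode above 0.02 m or distance of each of pad_b, pad_c from where it was at the start of the episode above 0.02 m).
It fails at once if jar or weight moved by more than 20 mm (distance of any of jar, weight from where it was at the start of the episode above 0.02 m).
It also fails if it takes over 72 s, if anything falls off the work surface, if the arm or the gripper's body presses on something with over 40 N, if the wrist force passes 120 N, or if a joint passes its speed limit or range.

## Robot

A 6-joint arm with a two-finger parallel gripper is mounted at the origin on the work surface. World frame = base frame: x ahead of the robot, y to its left, z up, the work surface at z = 0. Lengths are in m, angles in rad, forces in N, time in s.
With the tool pointing down it reaches from about 0.4 to 0.825 m from the base axis. Payload 7 kg.
Tool frame: the origin (TCP) lies at the very end of the fingers, on their centre line; the grasp point (between the pads) lies 19 mm behind it; z points along the fingers, y is the line along which they close (so a half turn about z gives the same grasp; the last joint's range is limited). The gripper opens to 88 mm and grips with 3 to 60 N. Pads are 19 mm wide; open, the fingers measure 130 mm over their backs; the gripper's body (78 mm by 193 mm) begins 47 mm behind the grasp point.
Start: joints at [-0.835, 0.359, 0.012, 0, -1.224, -0.288], TCP at [0.292, -0.608, 0.202] pointing down, gripper open.
Joint ranges: [-3.07, 3.07], [-1.43, 2.12], [-1.02, 1.25], [-3.03, 1.67], [-3.05, -0], [-3.03, 3.03]. Speed limits (rad/s): [2.39, 2.39, 3.01, 3.14, 3.14, 3.14].

## Interface

Orientations are given as [roll, pitch, yaw] about the fixed x, y, z axes, in that order (R = Rz(yaw) Ry(pitch) Rx(roll)).
In Python, from station import arm, grab_frame gives the robot as it stands.
- The arm moves only by the tool jog_arm, never from a script. Its argument "deltas" is a list that holds one entry, the list of rows, each a list of 4 numbers: the shift along the tool's x, y, z in units of 60 mm (1.0 is 60 mm), then the turn about the tool's z in units of 5 degrees (1.0 is 5 degrees). A call has 1 to 8 rows; each row is the pose to reach, as a shift and turn from the pose commanded when the call began, along the tool's axes at that moment; what a row does not reach only later rows make up. A row lasts 1/8 s, in which the tool goes at most 62.5 mm and 10.7 degrees, less where a joint would pass 70% of its speed; a pose out of reach is approached as far as the arm can. A call with a gripper value outside its range is refused whole. "grip" is the finger opening in mm, from 0 to 87.6, set as the call begins (left out, the last holds). The fingers move at their own pace and stop on an object; "squeeze" is the grip in N (left out, the last holds). Time passes only in rows, so rows that repeat a pose let the fingers close. It gives the time, the measured TCP pose, the force, the opening and the grip force at its end, in the units of the state.
- arm.get_state(): the state, without advancing time (a new reading comes with each control period).
- grab_frame(name): name is "side" or "top"; returns a dict with "img" (384x512x3 uint8, red, green, blue), "vfov" (degrees; the focal length in pixels is half the picture's height over the tangent of half this angle, whatever the lens; pixels are square), "cx", "cy" (the principal point, pixels), "dist_coeffs" ([k1, k2, p1, p2, k3] as OpenCV has them; the pictures are not rectified), "xyz" and "rotation" of the camera in the world. Camera axes: x right, y down, z forward; pixel columns grow to the right and rows downward; lengths in m; the calibration is good to about 2 mm. A picture is of the moment at which its call begins. There is no depth.
- arm.job_done(): hands the job in; it is judged then, once.
The state is a dict: "t": time; "q": joint angles; "qd": joint speeds; "joint_efforts": joint torques, N m; "eef_pos": TCP position; "ee_rot": TCP orientation; "force": force on the tool from outside, world axes, zero at the start; "moment": the same for the moment, N m; "width": finger opening in m; "gripper_force": force on a finger pad.
Only numpy, scipy, OpenCV 4.12 (cv2) and the standard library are available. Lean on these libraries where they do the work, as an engineer would, in place of code of your own. Each camera call takes 0.05 s, during which the arm holds its last target. There are 200 camera calls.

## Working session

There is one attempt and no reset: what is moved stays moved. The work goes in short steps, Python scripts to look and compute and a tool call to move; the robot and the scene stay as the last step left them, time stands still between calls to the robot, and variables do not carry over. Pictures are saved under pics/ and viewed, at most 10 in all, crops included, and the job is handed in when it is done.

Besides the shell and the picture viewer there is one more tool, called after "Call:" as name(argument=value, ...) on one line, values as JSON. jog_arm: Moves the arm, as the interface text tells. Its arguments: {"type":"object","properties":{"deltas":{"type":"array"},"grip":{"type":"number"},"squeeze":{"type":"number"}},"required":["deltas"]}

```bash
mkdir -p pics; ls; cat > h.py <<'E'
import numpy as np, cv2
from station import arm, grab_frame
def K(f):
    fl=f['img'].shape[0]/2/np.tan(np.radians(f['vfov'])/2)
    return np.array([[fl,0,f['cx']],[0,fl,f['cy']],[0,0,1.]])
def Rm(f): return np.array(f['rotation'],float).reshape(3,3)
def ray(f,uv,z):
    p=cv2.undistortPoints(np.array(uv,float).reshape(-1,1,2),K(f),np.array(f['dist_coeffs'],float)).reshape(-1,2)
    d=np.c_[p,np.ones(len(p))]@Rm(f).T; o=np.array(f['xyz'])
    return o+d*((z-o[2])/d[:,2])[:,None]
def proj(f,P):
    R=Rm(f); rv=cv2.Rodrigues(R.T)[0]
    return cv2.projectPoints(np.array(P,float).reshape(-1,1,3),rv,-R.T@np.array(f['xyz']),K(f),np.array(f['dist_coeffs'],float))[0].reshape(-1,2)
E
python3 - <<'E'
from h import *
ims=[]
for n in('top','side'):
    f=grab_frame(n); ims.append(f['img'][:,:,::-1]); print(n,f['xyz'],np.shape(f['rotation']),f['rotation'],f['vfov'],f['dist_coeffs'])
    cv2.imwrite(f'pics/{n}0.png',ims[-1])
print(arm.get_state())
E
```

```text
pics
top [0.44105458 0.03338714 1.19026429] (3,) [-3.03754605 -0.00844266 -1.54477037] 44.423056014934154 [-0.03365409  0.          0.          0.          0.        ]
side [0.52776246 1.02359325 0.62934092] (3,) [-2.08928318 -0.01876092 -3.0943893 ] 44.15395127167028 [-0.13734719  0.          0.          0.          0.        ]
{'t': 0.1, 'q': array([-8.34904751e-01,  3.59335296e-01,  1.11409028e-02, -3.15725484e-04,
       -1.22408448e+00, -2.88079066e-01]), 'qd': array([-1.16951488e-03, -2.78540165e-04,  2.85437190e-03,  1.24897462e-03,
        1.22530057e-03,  4.57460826e-05]), 'joint_efforts': array([-1.78187488e-04, -5.84165311e+01,  2.93754208e+01,  7.01545268e+00,
        1.02464916e-02, -6.61468243e-05]), 'eef_pos': array([ 0.29202725, -0.60803224,  0.20129798]), 'ee_rot': array([ 3.14008686e+00, -1.36664292e-04, -2.69388755e+00]), 'force': array([ 0.216191  , -0.3274225 , -0.90871479]), 'moment': array([-0.04840466,  0.04256131,  0.00566152]), 'gripper_force': 0.0, 'width': 0.08783815495683192}
```

Rotation is rpy; I'll fix the helper and view both pictures.

```bash
sed -i "s/^def Rm.*/from scipy.spatial.transform import Rotation as Ro\ndef Rm(f): return Ro.from_euler('xyz',f['rotation']).as_matrix()/" h.py; ls pics
```

```text
side0.png
top0.png
```

View pics/top0.png

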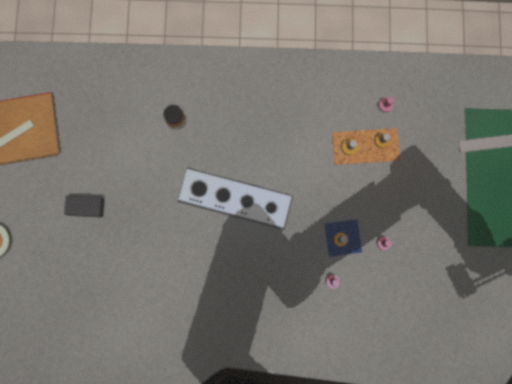

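View pics/side0.png

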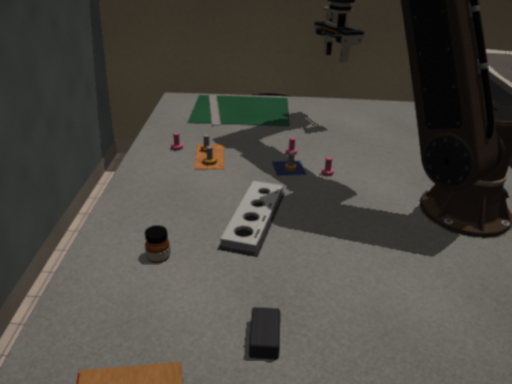

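The top view shows the gauge with its smallest hole near (272,207) and its largest at (200,188), and the blue-mat pad at (341,240). There are also cork pads at (350,147) and (384,140), and pink look-alikes at (387,104), (385,243) and (333,281). The pad at (341,240) is brass and stands on the blue mat, so it is the one meant. I'll confirm it in an enlarged crop.

```bash
python3 - <<'E'
from h import *
fs={}
for n in('top','side'):
    g=[grab_frame(n) for _ in range(4)]; f=g[0]; f['img']=np.mean([x['img'] for x in g],0).astype(np.uint8); fs[n]=f
np.save('fs.npy',fs,allow_pickle=True)
def cr(n,x,y,w,h,s): return cv2.resize(fs[n]['img'][y:y+h,x:x+w,::-1],None,fx=s,fy=s,interpolation=cv2.INTER_CUBIC)
a=np.hstack([cr('top',170,160,128,75,3),cr('top',316,215,50,56,4)[:225]]) if 0 else None
c=np.zeros((560,800,3),np.uint8)
for im,x,y in((cr('top',174,160,124,75,4),0,0),(cr('top',316,212,56,56,5),510,0),(cr('side',215,175,80,80,3),0,310),(cr('side',268,130,50,50,5),260,305),(cr('top',326,122,80,50,3),520,305)):
    c[y:y+im.shape[0],x:x+im.shape[1]]=im[:560-y,:800-x]
cv2.imwrite('pics/crop1.png',c)
for n,f in fs.items():
    hsv=cv2.cvtColor(f['img'],cv2.COLOR_RGB2HSV); im=f['img']
    roi=np.zeros(im.shape[:2],np.uint8)
    if n=='top': roi[160:235,170:300]=1
    else: roi[175:255,215:295]=1
    m=((hsv[...,2]>125)&(roi>0)).astype(np.uint8)
    cs=max(cv2.findContours(m,0,2)[0],key=cv2.contourArea)
    h=cv2.convexHull(cs); P=ray(f,h,0.028)[:,:2]
    r=cv2.minAreaRect((P*1000).astype(np.float32)); print(n,'rect',r)
    fill=cv2.fillPoly(np.zeros_like(m),[h],1)
    dk=((fill>0)&(im.max(2)<90)).astype(np.uint8)
    k,l,s,ce=cv2.connectedComponentsWithStats(dk)
    for i in range(1,k):
        if s[i,4]>15: print(s[i],ce[i],ray(f,ce[i],0.028)[0])
E
```

```text
top rect ((546.46533203125, 74.28187561035156), (184.4162139892578, 322.90252685546875), 1.5633952617645264)
[192 182  14  14 163] [198.58282209 188.40490798] [0.56472337 0.16394544 0.028     ]
[217 189  13  13 126] [222.73015873 194.75396825] [0.55049411 0.10344047 0.028     ]
[242 196  11  12 107] [246.89719626 201.47663551] [0.53536896 0.04301984 0.028     ]
[266 203  10  10  74] [270.68918919 207.39189189] [ 0.52224954 -0.01629324  0.028     ]
[222 215  57  20 631] [244.06656101 224.90966719] [0.47722353 0.04840516 0.028     ]
side rect ((545.0453491210938, 72.60369873046875), (270.3671569824219, 80.16055297851562), 76.87975311279297)
[251 188  30  22 318] [266.21383648 198.64465409] [0.5160924  0.02448802 0.028     ]
[244 213  15   8 105] [250.95238095 216.46666667] [0.55040492 0.107107   0.028     ]
[235 226  18  11 159] [243.29559748 231.06289308] [0.56491875 0.16697724 0.028     ]
```

View pics/crop1.png

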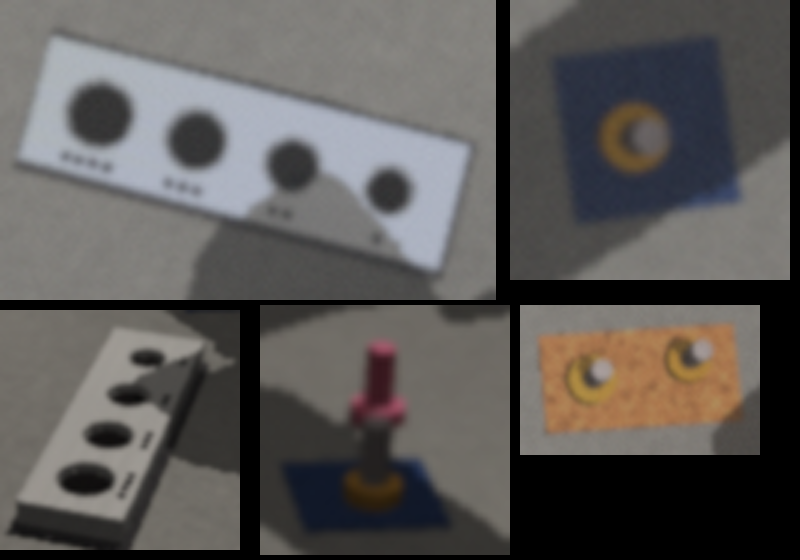

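The crop confirms it: a brass pad stands on the blue mat at (341,240) in the top view and (291,167) in the side view. The pink post stands separately behind it. Dots show hole 1 at the right (top image). Next I'll localise the pad.

```bash
python3 - <<'E'
from h import *
fs=np.load('fs.npy',allow_pickle=True).item()
f=fs['top'];hsv=cv2.cvtColor(f['img'],cv2.COLOR_RGB2HSV);S=hsv[...,1].astype(int);H=hsv[...,0].astype(int)
def blob(m,box):
    x0,y0,x1,y1=box; z=np.zeros(m.shape,np.uint8); z[y0:y1,x0:x1]=m[y0:y1,x0:x1]
    k,l,s,c=cv2.connectedComponentsWithStats(z); i=1+np.argmax(s[1:,4]); return c[i],s[i],cv2.findContours((l==i).astype(np.uint8),0,1)[0][0]
c,s,_=blob((f['img'].min(2)>75),(336,231,352,250)); print('stem',c,s,ray(f,c,.052)[0])
c,s,ct=blob((H>8)&(H<32)&(S>90),(330,226,355,254)); (cc,r)=cv2.minEnclosingCircle(ct); print('disc',cc,r,s,ray(f,cc,.013)[0])
f=fs['side'];hsv=cv2.cvtColor(f['img'],cv2.COLOR_RGB2HSV);S=hsv[...,1].astype(int);H=hsv[...,0].astype(int)
c,s,ct=blob((H>8)&(H<32)&(S>90),(275,155,310,180)); print('sidedisc',c,s,ray(f,c,.008)[0])
# gauge plate rect in top by colour
f=fs['top']; im=f['img'].astype(int); m=((im[...,2]-im[...,0]>8)&(im[...,2]>75)).astype(np.uint8); m[:160]=0;m[235:]=0;m[:,:170]=0;m[:,300:]=0
ct=max(cv2.findContours(m,0,1)[0],key=cv2.contourArea); print(cv2.minAreaRect((ray(f,ct,.028)[:,:2]*1000).astype(np.float32)))
E
```

```text
stem [343.54054054 238.91891892] [341 236   6   7  37] [ 0.44891872 -0.1930283   0.052     ]
disc (340.1470642089844, 239.14706420898438) 6.511329174041748 [334 233  11  13  75] [ 0.44841007 -0.19228095  0.013     ]
sidedisc [290.07462687 166.88059701] [285 163  12   8  67] [ 0.44915933 -0.19103227  0.008     ]
((543.7874755859375, 73.11406707763672), (270.2547607421875, 82.68246459960938), 76.70795440673828)
```

Call:
jog_arm(deltas=[[[-0.5,0.45,0.1,0],[-1.2,1.1,0.3,0],[-2.0,1.9,0.5,0],[-2.8,2.7,0.7,0],[-3.6,3.45,0.9,0],[-4.4,4.2,1.1,0],[-5.0,4.8,1.18,0],[-5.35,5.11,1.18,0]]], grip=60)

```text
t: 1.5
eef_pos: [0.4492, -0.1907, 0.1313]
ee_rot: [3.142, 0.0, -2.692]
force: [0.0, -0.2, 0.3]
width: 0.0601
gripper_force: 0.0
```

Call:
jog_arm(deltas=[[[0,0,0,0],[0,0,0,0]]])

```text
t: 1.75
eef_pos: [0.4489, -0.1931, 0.1315]
ee_rot: [-3.141, 0.0, -2.693]
force: [-0.4, -0.8, 0.5]
width: 0.0599
gripper_force: 0.0
```

```bash
cat >> h.py <<'E'
def go(target):
    s=arm.get_state(); R=Ro.from_euler('xyz',s['ee_rot']).as_matrix()
    print('t',round(s['t'],2),'pos',s['eef_pos'].round(4),'rot',s['ee_rot'].round(4),'F',s['force'].round(2),'w',round(s['width'],4))
    print('units',(R.T@(np.array(target)-s['eef_pos'])/.06).round(3))
E
python3 - <<'E'
from h import *
go([.4487,-.1924,.020])
f=grab_frame('side'); cv2.imwrite('pics/s2.png',cv2.resize(f['img'][90:230,220:400,::-1],None,fx=4,fy=4))
print(proj(f,[[.4487,-.1924,.008]]), proj(f,[arm.get_state()['eef_pos']]))
E
```

```text
t 1.75 pos [ 0.4489 -0.1931  0.1315] rot [-3.1415e+00  1.0000e-04 -2.6930e+00] F [-0.36 -0.77  0.48] w 0.0599
units [-0.002  0.012  1.859]
[[290.21863715 166.66963243]] [[292.98752513 126.69355385]]
```

View pics/s2.png

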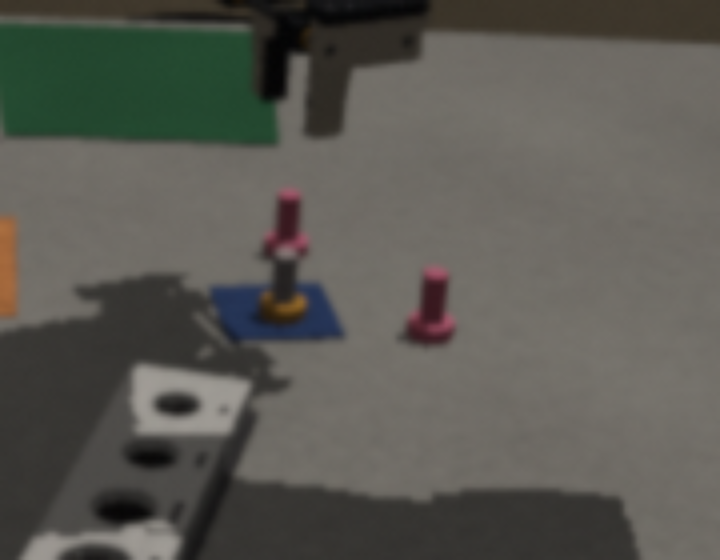

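The gripper hovers above the blue-mat pad (crop at (285,290)) with a finger on each side of its axis. Now I'll descend and close gently.

Call:
jog_arm(deltas=[[[0,0.01,0.5,0],[0,0.01,1.0,0],[0,0.01,1.5,0],[0,0.01,1.75,0],[0,0.01,1.85,0],[0,0.01,1.85,0]]], grip=60)

```text
t: 2.55
eef_pos: [0.4484, -0.1932, 0.0204]
ee_rot: [3.142, -0.0, -2.695]
force: [-0.2, 0.2, 0.3]
width: 0.0601
gripper_force: 0.0
```

Call:
jog_arm(deltas=[[[0,0,0,0],[0,0,0,0],[0,0,0,0],[0,0,0,0],[0,0,0,0],[0,0,0,0]]], grip=10, squeeze=20)

```text
t: 3.3
eef_pos: [0.4487, -0.1926, 0.0205]
ee_rot: [-3.141, 0.0, -2.694]
force: [0.1, 0.3, 0.6]
width: 0.0168
gripper_force: 20.0
```

Call:
jog_arm(deltas=[[[0,0,0,0],[0,0,0,0],[0,0,-0.1,0],[0,0,-0.3,0],[0,0,-0.7,0],[0,0,-1.0,0],[0,0,-1.0,0],[0,0,-1.0,0]]])

```text
t: 4.3
eef_pos: [0.4482, -0.1924, 0.0802]
ee_rot: [3.141, -0.0, -2.694]
force: [-0.3, 0.7, -2.2]
width: 0.0165
gripper_force: 20.0
```

```bash
python3 - <<'E'
from h import *
go([.5228,-.0175,.110])
f=grab_frame('side'); cv2.imwrite('pics/s3.png',cv2.resize(f['img'][100:230,220:400,::-1],None,fx=4,fy=4,interpolation=cv2.INTER_CUBIC))
e=arm.get_state()['eef_pos']; print(proj(f,[e,e-[0,0,.012],e-[0,0,.018]]))
E
```

```text
t 4.3 pos [ 0.4482 -0.1924  0.0802] rot [ 3.1413 -0.     -2.694 ] F [-0.31  0.72 -2.21] w 0.0165
units [-2.382  2.09  -0.497]
[[292.07081171 143.90792048]
 [291.79880657 147.78853126]
 [291.6633565  149.71674097]]
```

View pics/s3.png

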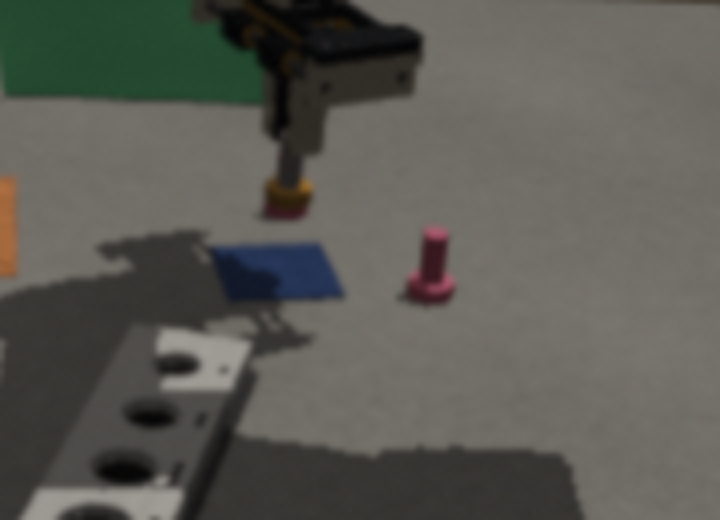

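The pad is lifted and upright; the disc sits at crop (288,193), i.e. (292,148), where the TCP predicts it. Moving over hole 1.

Call:
jog_arm(deltas=[[[-0.3,0.25,0,0],[-0.8,0.7,0,0],[-1.3,1.15,0,0],[-1.8,1.6,0,0],[-2.2,1.95,0,0],[-2.38,2.09,0,0],[-2.38,2.09,0,0],[-2.38,2.09,0,0]]])

```text
t: 5.35
eef_pos: [0.5222, -0.0184, 0.0799]
ee_rot: [3.141, -0.001, -2.694]
force: [0.1, -0.8, -1.8]
width: 0.0167
gripper_force: 20.0
```

Call:
jog_arm(deltas=[[[0,0,0.2,0],[0,0,0.3,0],[0,0,0.3,0],[0,0,0.3,0]]])

```text
t: 5.85
eef_pos: [0.5231, -0.0178, 0.0624]
ee_rot: [-3.142, -0.0, -2.694]
force: [-0.3, 0.2, -1.5]
width: 0.0168
gripper_force: 20.0
```

```bash
cat >> h.py <<'E'
def disc(png=None):
    for n in ('side','top'):
        g=[grab_frame(n) for _ in range(3)]; f=g[0]; im=np.mean([x['img'] for x in g],0).astype(np.uint8)
        e=arm.get_state()['eef_pos']; pc=proj(f,[e-[0,0,.0125]])[0]; x,y=pc.astype(int)
        if n=='side' and png: cv2.imwrite('pics/'+png,cv2.resize(im[y-70:y+60,x-80:x+80,::-1],None,fx=4,fy=4,interpolation=cv2.INTER_CUBIC)); print('crop origin',x-80,y-70)
        hsv=cv2.cvtColor(im,cv2.COLOR_RGB2HSV).astype(int)
        m=((hsv[...,0]>8)&(hsv[...,0]<32)&(hsv[...,1]>90)).astype(np.uint8)
        w=np.zeros_like(m); w[y-12:y+13,x-14:x+15]=m[y-12:y+13,x-14:x+15]
        k,l,s,c=cv2.connectedComponentsWithStats(w)
        if k<2: print(n,'none'); continue
        i=1+np.argmax(s[1:,4]); x0,y0,ww,hh,a=s[i]; bc=[x0+ww/2-.5,y0+hh/2-.5]
        print(n,'pred',pc.round(2),'cent',c[i].round(2),s[i],'off mm',((ray(f,c[i],e[2]-.0125)[0]-e)*1000).round(1))
E
python3 - <<'E'
from h import *
go([.5228,-.0175,.0465]); disc('s4.png')
E
```

```text
t 5.85 pos [ 0.5231 -0.0178  0.0624] rot [-3.1415e+00 -1.0000e-04 -2.6939e+00] F [-0.32  0.23 -1.47] w 0.0168
units [0.001 0.007 0.265]
crop origin 183 112
side pred [263.93 182.39] cent [264.25 182.46] [258 178  13  10  80] off mm [ -0.8   0.3 -12.5]
top none
```

View pics/s4.png

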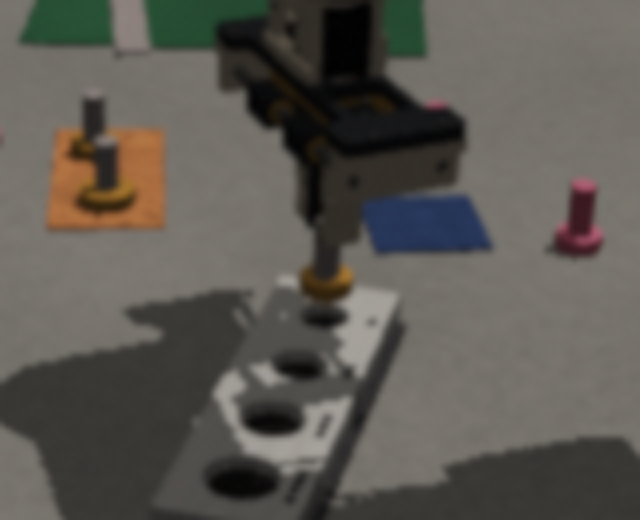

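The pad hovers just above hole 1 (crop (325,315)), disc at crop (325,283). Pressing slowly.

Call:
jog_arm(deltas=[[[0,0,0.15,0],[0,0,0.22,0],[0,0,0.25,0],[0,0,0.27,0],[0,0,0.28,0],[0,0,0.28,0],[0,0,0.28,0]]])

```text
t: 7.02
eef_pos: [0.5231, -0.0176, 0.0458]
ee_rot: [-3.142, 0.0, -2.694]
force: [-0.6, 1.0, 0.8]
width: 0.0166
gripper_force: 20.0
```

Call:
jog_arm(deltas=[[[0,0,0.01,0],[0,0,0.015,0],[0,0,0.015,0],[0,0,0.015,0]]])

```text
t: 7.52
eef_pos: [0.5233, -0.0176, 0.0449]
ee_rot: [-3.141, 0.001, -2.694]
force: [-1.1, 1.2, 3.7]
width: 0.0168
gripper_force: 20.0
```

```bash
python3 - <<'E'
from h import *
go([.5369,.0428,.060]); disc(); go([.5369,.0428,.060])
E
```

```text
t 7.53 pos [ 0.5233 -0.0176  0.0449] rot [-3.1415e+00  5.0000e-04 -2.6937e+00] F [-1.13  1.24  3.7 ] w 0.0168
units [-0.641  0.809 -0.252]
side pred [263.67 188.51] cent [263.78 188.9 ] [258 185  13   9  83] off mm [ -0.3   2.  -12.5]
top none
t 7.83 pos [ 0.5232 -0.0176  0.0448] rot [-3.1415e+00  4.0000e-04 -2.6937e+00] F [-0.24  2.55  5.37] w 0.0166
units [-0.642  0.808 -0.254]
```

About 5 N of pressing on hole 1 and no entry (TCP down only 1 mm of plate sink). Lift and go to hole 2.

Call:
jog_arm(deltas=[[[0,0,-0.15,0],[0,0,-0.3,0],[-0.2,0.25,-0.3,0],[-0.45,0.55,-0.3,0],[-0.64,0.81,-0.3,0],[-0.64,0.81,-0.3,0],[-0.64,0.81,-0.3,0],[-0.64,0.81,-0.3,0]]])

```text
t: 8.82
eef_pos: [0.5363, 0.0424, 0.0626]
ee_rot: [3.142, -0.0, -2.694]
force: [-0.1, -0.0, -1.5]
width: 0.0167
gripper_force: 20.0
```

```bash
python3 - <<'E'
from h import *
go([.5369,.0428,.0465]); disc('s5.png')
fs=np.load('fs.npy',allow_pickle=True).item()
f=fs['top'];hsv=cv2.cvtColor(f['img'],cv2.COLOR_RGB2HSV).astype(int)
f=fs['side']
E
```

```text
t 8.82 pos [0.5363 0.0424 0.0626] rot [ 3.1416e+00 -4.0000e-04 -2.6942e+00] F [-0.15 -0.05 -1.52] w 0.0167
units [-0.012  0.002  0.268]
crop origin 178 124
side pred [258.01 194.24] cent [258.76 194.39] [252 189  15  11 101] off mm [ -1.8   0.5 -12.5]
top none
```

View pics/s5.png

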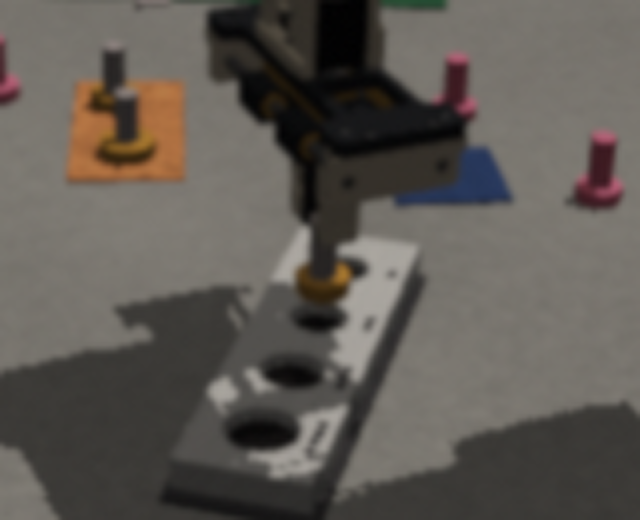

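The pad hovers over hole 2 (crop (319,317)), disc at (324,283). It looks about 1–2 mm toward −x of the TCP, so I'll shift about 1.2 mm in +x and press.

Call:
jog_arm(deltas=[[[-0.017,-0.006,0.15,0],[-0.017,-0.006,0.22,0],[-0.017,-0.006,0.25,0],[-0.017,-0.006,0.27,0],[-0.017,-0.006,0.285,0],[-0.017,-0.006,0.29,0],[-0.017,-0.006,0.29,0]]])

```text
t: 10.0
eef_pos: [0.5378, 0.043, 0.0454]
ee_rot: [-3.142, 0.0, -2.694]
force: [0.4, 0.2, 0.1]
width: 0.0168
gripper_force: 20.0
```

Call:
jog_arm(deltas=[[[0,0,0.008,0],[0,0,0.017,0],[0,0,0.025,0],[0,0,0.025,0],[0,0,0.025,0]]])

```text
t: 10.62
eef_pos: [0.5379, 0.043, 0.044]
ee_rot: [-3.142, 0.001, -2.694]
force: [0.2, 1.9, 4.1]
width: 0.0167
gripper_force: 20.0
```

```bash
python3 - <<'E'
from h import *
go([.5369,.0428,.0465]); disc()
E
```

```text
t 10.62 pos [0.5379 0.043  0.044 ] rot [-3.1415e+00  6.0000e-04 -2.6936e+00] F [0.16 1.87 4.11] w 0.0167
units [ 0.017  0.004 -0.041]
side pred [257.21 201.01] cent [257.14 201.46] [251 197  14  10 101] off mm [  0.1   2.1 -12.5]
top none
```

About 5.5 N at hole 2 and no drop. I'll do a small ±1.8 mm search under this gentle load to rule out misalignment.

Call:
jog_arm(deltas=[[[-0.007,0.014,0,0],[-0.013,0.027,0,0],[-0.013,0.027,0,0],[-0.02,0.007,0,0],[-0.027,-0.013,0,0],[-0.027,-0.013,0,0]]])

```text
t: 11.68
eef_pos: [0.5391, 0.0431, 0.0436]
ee_rot: [3.141, -0.0, -2.694]
force: [-3.2, 3.8, -2.1]
width: 0.0164
gripper_force: 20.1
```

Call:
jog_arm(deltas=[[[0.02,-0.007,0,0],[0.04,-0.014,0,0],[0.04,-0.014,0,0],[0.047,0.007,0,0],[0.054,0.026,0,0],[0.054,0.026,0,0]]])

```text
t: 12.42
eef_pos: [0.536, 0.0427, 0.0438]
ee_rot: [-3.141, 0.0, -2.694]
force: [0.4, 1.2, -1.9]
width: 0.0168
gripper_force: 20.0
```

Call:
jog_arm(deltas=[[[-0.02,-0.01,0,0],[-0.027,-0.013,0,0],[-0.027,-0.013,0.005,0],[-0.027,-0.013,0.01,0]]])

```text
t: 12.92
eef_pos: [0.5377, 0.0429, 0.0432]
ee_rot: [-3.142, 0.0, -2.694]
force: [-1.0, 2.4, -0.4]
width: 0.0165
gripper_force: 20.0
```

```bash
python3 - <<'E'
from h import *
go([.5369,.0428,.0465]); disc('s6.png')
E
```

```text
t 12.93 pos [0.5377 0.0429 0.0432] rot [-3.1416e+00  1.0000e-04 -2.6938e+00] F [-0.99  2.36 -0.35] w 0.0165
units [ 0.013  0.004 -0.055]
crop origin 177 131
side pred [257.28 201.24] cent [257.49 201.9 ] [251 197  14  10  92] off mm [ -0.6   3.  -12.5]
top none
```

View pics/s6.png

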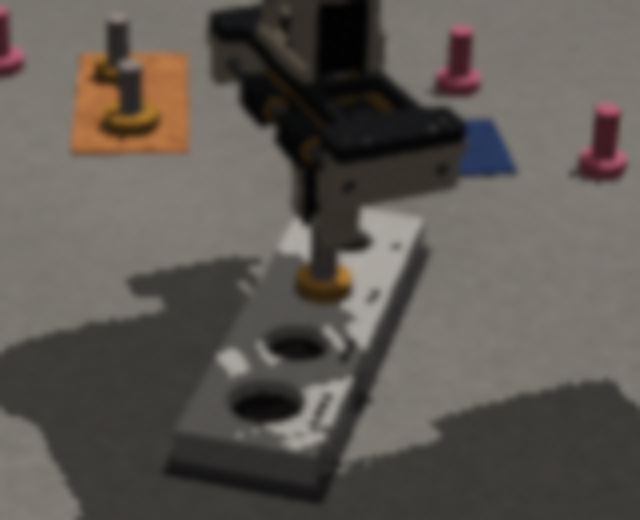

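Vertical load vanished while lateral force appeared, which suggests the pad has found the hole. Pressing a little deeper to check.

Call:
jog_arm(deltas=[[[0,0,0.008,0],[0,0,0.016,0],[0,0,0.025,0],[0,0,0.025,0],[0,0,0.025,0]]])

```text
t: 13.85
eef_pos: [0.5376, 0.0429, 0.0416]
ee_rot: [3.142, -0.0, -2.694]
force: [-1.7, 3.5, -0.0]
width: 0.0169
gripper_force: 20.0
```

Entering hole 2 at under 2 N. Easing sideways in the force direction and going down.

Call:
jog_arm(deltas=[[[0,0.01,0.01,0],[0,0.012,0.02,0],[0,0.012,0.03,0],[0,0.012,0.04,0],[0,0.012,0.05,0],[0,0.012,0.055,0],[0,0.012,0.055,0]]])

```text
t: 14.72
eef_pos: [0.5374, 0.0435, 0.0384]
ee_rot: [-3.142, 0.0, -2.694]
force: [0.5, 0.1, -1.6]
width: 0.0167
gripper_force: 20.0
```

Call:
jog_arm(deltas=[[[0,0,0.008,0],[0,0,0.016,0],[0,0,0.024,0],[0,0,0.032,0],[0,0,0.032,0]]])

```text
t: 15.35
eef_pos: [0.5377, 0.0437, 0.0369]
ee_rot: [-3.141, 0.001, -2.694]
force: [-1.2, 1.0, 6.5]
width: 0.0166
gripper_force: 20.0
```

```bash
python3 - <<'E'
from h import *
go([.5369,.0428,.0465]); disc('s7.png')
E
```

```text
t 15.35 pos [0.5377 0.0437 0.0369] rot [-3.1414e+00  7.0000e-04 -2.6936e+00] F [-1.22  1.04  6.53] w 0.0166
units [ 0.018 -0.007 -0.16 ]
crop origin 177 133
side pred [257.2  203.61] cent [257.28 202.99] [251 199  14   8  75] off mm [ -0.1  -2.9 -12.5]
top none
```

View pics/s7.png

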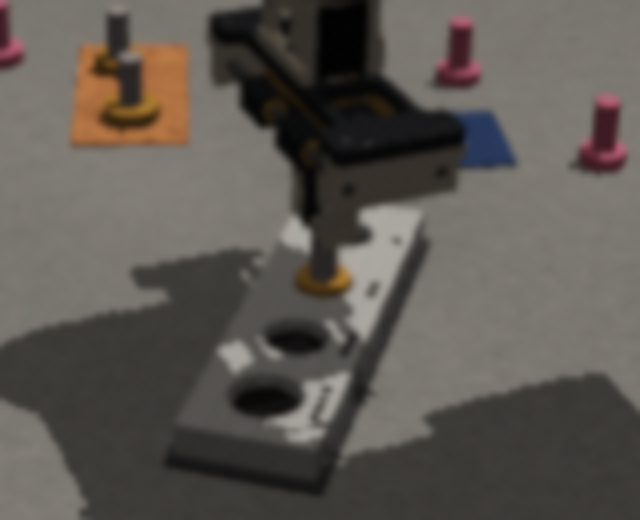

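The disc at crop (323,278) now shows only a thin rim: it is bottomed in hole 2 (about 8 N at the expected depth). Relaxing the load, then letting go and rising.

Call:
jog_arm(deltas=[[[0,0,-0.012,0],[0,0,-0.022,0],[0,0,-0.022,0]]])

```text
t: 16.02
eef_pos: [0.5375, 0.0436, 0.0378]
ee_rot: [-3.142, 0.0, -2.694]
force: [0.0, 1.0, 2.0]
width: 0.0165
gripper_force: 20.0
```

Call:
jog_arm(deltas=[[[0,0,0,0],[0,0,0,0],[0,0,0,0],[0,0,0,0],[0,0,0,0],[0,0,0,0]]], grip=60)

```text
t: 16.77
eef_pos: [0.5373, 0.0435, 0.0377]
ee_rot: [3.142, -0.0, -2.694]
force: [0.7, 0.2, 0.3]
width: 0.0597
gripper_force: 0.0
```

Call:
jog_arm(deltas=[[[0,0,-0.2,0],[0,0,-0.6,0],[0,0,-1.1,0],[0,0,-1.6,0],[0.4,-1.0,-2.0,0],[0.8,-2.0,-2.0,0],[1.0,-3.0,-2.0,0],[1.0,-3.0,-2.0,0]]])

```text
t: 17.77
eef_pos: [0.5614, -0.1482, 0.1585]
ee_rot: [-3.141, 0.0, -2.698]
force: [-0.5, 0.6, -0.4]
width: 0.06
gripper_force: 0.0
```

```bash
python3 - <<'E'
from h import *
go([.5,0,.2])
f=grab_frame('side'); g=grab_frame('top')
a=cv2.resize(f['img'][150:260,200:300,::-1],None,fx=4,fy=4,interpolation=cv2.INTER_CUBIC)
b=cv2.resize(g['img'][150:260,180:280,::-1],None,fx=4,fy=4,interpolation=cv2.INTER_CUBIC)
cv2.imwrite('pics/end.png',np.hstack([a,b]))
P=[[.5369,.0428,z] for z in(.028,.032,.070)]; print(proj(f,P)-[200,150],proj(g,P)-[180,150])
E
```

```text
t 17.77 pos [ 0.5614 -0.1482  0.1585] rot [-3.1409e+00  4.0000e-04 -2.6978e+00] F [-0.54  0.56 -0.4 ] w 0.06
units [-0.137  2.669 -0.693]
[[57.56069125 52.18763048]
 [57.61028862 50.78180014]
 [58.08887341 37.17660815]] [[67.00282525 50.86362981]
 [66.99338952 50.73026455]
 [66.90042065 49.41620545]]
```

View pics/end.png

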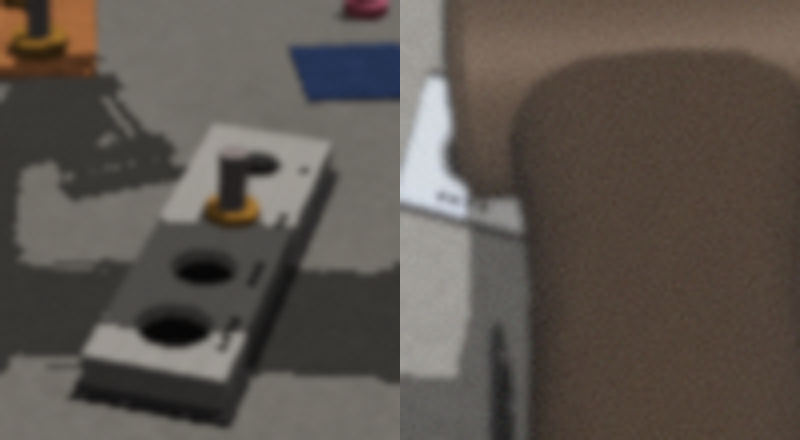

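The pad stands upright in hole 2 with a thin rim showing (disc at crop (232,207), stem top at (234,152), as predicted for fully home). The gripper is clear, so I'm handing in.

```bash
python3 -c "
from station import arm
print(arm.get_state()['qd'].round(3)); print(arm.job_done())"
```

```text
[ 0.044 -0.012 -0.017 -0.004  0.007 -0.014]
the job is handed in; nothing more can be done
None
```

The pad from the blue mat would not go into hole 1 at about 5 N. It entered hole 2 (35 mm), so it is the 34 mm pad; it stands there upright, fully home and released. The job is handed in, with no verdict returned.

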